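# Index the vial carousel with its folding crank handle

### The job

On the larger vial carousel, the one with the little portal gate at its rim, swing the folded crank handle up until it stands upright, crank the carousel round with the handle up until the empty gap in its ring of vials is centred in the gate, then fold the handle back down flat and let go.

Things in the scene. Friction and masses are not known exactly. Their poses are not given: they have to be found in the camera images.
- loader: Fixed round base of the larger vial carousel. Origin on the table, on the tray's vertical axis; +x points to the gate, a pale portal 76 mm wide, 106 high, 148 from the axis. The tray (250 mm wide) has two rings of capped vials (tops up to 84 mm high) with one 40 degree gap in them, and above them a crank arm 14 mm wide, top 100 mm high. The small carousel (rigid knob) is not used.
- carousel (a joint): Turn of the tray, rad, counterclockwise from above; 0 = middle of the gap at the gate. The crank arm points outwards from the axis at (this value - 0.8) rad from the loader's +x. Starts at 1.1 to 2.0, so it is cranked clockwise; stops at -0.5 and 2.6. Friction 0.12 N m; stays where left.
- handle (a joint): Folding handle, rad: 0 = flat, lying inwards along and above the crank arm, free end just past the tray's axis; pi/2 = upright on its stop. Starts at 0 to 0.1. The hinge lies level across the arm's outer end, 78 mm from the tray's axis, 122 mm above the table; stiff (0.04 N m), stays where left.
- grip (a point): Centre of the black ball knob (28 mm across) on the handle's free end, 70 mm from the hinge; x points away from the hinge. The stem is 9 mm thick. Flat, the ball's centre is 122 mm above the table, 22 above the arm, 8 mm from the tray's axis. The ball swivels on a pin parallel to the hinge: pinch it from above across the arm, turn the gripper with the arm when cranking; one grip serves for all.

How it is judged:
On the way, in this order (a step that is already met when the one before it is completed fails the run):
1. the handle stands upright, the carousel not yet cranked to the gate (value of joint handle above 1.3 rad and value of joint carousel above 0.5 rad), for 0.2 s.
2. with the handle still up, the gap has been cranked to the gate (value of joint handle above 1.1 rad and value of joint carousel between -0.22 and 0.22 rad), for 0.2 s.
At the end, for the whole second after the job is handed in: The carousel rests with the middle of its gap within 0.22 rad (12.6 degrees) of the gate, and the handle is folded flat again to within 0.2 rad (11 degrees) (value of joint carousel between -0.22 and 0.22 rad and value of joint handle below 0.2 rad and velocity of joint carousel between -0.1 and 0.1 rad/s); the robot touches nothing.
It also fails if it takes over 43 s, if anything falls off the work surface, if the arm or the gripper's body presses on something with over 40 N, if the wrist force passes 120 N, or if a joint passes its speed limit or range.

### The arm

A 7-joint arm with a two-finger parallel gripper is mounted at the origin on the work surface. World frame = base frame: x ahead of the robot, y to its left, z up, the work surface at z = 0. Lengths are in m, angles in rad, forces in N, time in s.
With the tool pointing down it reaches from about 0.425 to 0.875 m from the base axis. Payload 4.7 kg.
Tool frame: the origin (TCP) lies midway between the tips of the shut fingers; the grasp point (between the pads) lies 19 mm behind it (ctrl.grip_depth is the distance from the TCP to the grasp point, in m); z points along the fingers, y is the direction in which the jaws open and shut (so a half turn about z gives the same grasp; the last joint's range is limited). The gripper opens to 87 mm and grips with 3 to 60 N. Pads are 19 mm wide; open, the fingers measure 117 mm over their backs; the gripper's body (75 mm by 190 mm) begins 51 mm behind the grasp point.
Start: joints at [-1.278, 0.321, -0.07, 1.45, 0.023, 1.371, -0.057], TCP at [0.179, 0.625, 0.223] pointing down, gripper open.
Joint ranges: [-2.86, 2.86], [-0.3, 2.09], [-1.38, 1.24], [0.06, 2.45], [-1.56, 4.7], [0.09, 2.05], [-2.69, 2.69]. Speed limits (rad/s): [2.57, 2.57, 3.14, 3.14, 3.14, 3.14, 3.14].

### API

Orientations are given as a rotation vector (axis times angle).
In Python, from bench import ctrl gives the robot as it stands. The module is installed in compiled form; this text tells all that it offers.
- The arm moves only by the shell command python3 -m inch 'ROWS' [FORCE]. ROWS is JSON, a list of rows, each a list of 5 numbers: the opening, from -1 (shut) to 1 (fully open), so that 0 is half open, then the shift along the tool's x, y, z in mm, then the turn about the tool's z in rad. In form: [[fingers, tx, ty, tz, twist], ...]. A call has 1 to 5 rows; each row shifts and turns the pose as measured when the row begins, along the tool's axes as they then stand; what a row does not reach is not made up. A row lasts 1/8 s, in which the tool goes at most 62.5 mm and 10.7 degrees, less where a joint would pass 70% of its speed; a pose out of reach is approached as far as the arm can. A call is refused whole if a number of a shift passes 62.5 or a number of a turn 0.188, either way. A call with a gripper value outside its range is refused whole. The fingers move at their own pace and stop on an object; FORCE is the grip in N (left out, the last holds). Time passes only in rows, so rows that do not move let the fingers close. It gives the time, the measured TCP pose, the force and the opening at its end, in the units of the state.
- ctrl.get_state(): the state, without advancing time (a new reading comes with each control period).
- ctrl.get_image(name): name is "scene" or "top" or "wrist"; returns a dict with "color" (480x640x3 uint8, red, green, blue), "range_z" (480x640 float32, m along the optical axis (not along the pixel's ray), 0 where there is no reading), "K" (3x3 intrinsics, pixels), "R" (3x3) and "t" (3): a world point X has camera coordinates R X + t. Camera axes: x right, y down, z forward; pixel columns grow to the right and rows downward; lengths in m; the calibration is good to about 2 mm. A picture is of the moment at which its call begins.
- ctrl.close_job(): hands the job in, once; it reports no verdict.
The state is a dict: "time": time; "joint_positions": joint angles; "qd": joint speeds; "joint_torque": joint torques, N m; "position": TCP position; "tool_rot": TCP orientation; "ft_force": force on the tool from outside, world axes, zero at the start; "torque": the same for the moment, N m; "grip_width": opening from 0.0 (shut) to 1.0 (fully open).
Only numpy, scipy, OpenCV 4.12 (cv2) and the standard library are available. Lean on these libraries where they do the work, as an engineer would, in place of code of your own. Each camera call takes 0.05 s, during which the arm holds its last target. There are 200 camera calls.

## Working session

There is one attempt and no reset: what is moved stays moved. The work goes in short steps, Python scripts to look and compute and a shell command to move; the robot and the scene stay as the last step left them, time stands still between calls to the robot, and variables do not carry over. Pictures are saved under pics/ and viewed, about 8 in all and at most 12, crops included, and the job is handed in when it is done.

```bash
mkdir -p pics; python3 - <<'E'
from bench import ctrl
import cv2,numpy as np
s=ctrl.get_state();print(s['time'],s['position'],s['tool_rot'],s['grip_width'],ctrl.grip_depth)
for n in("top","scene"):
    d=ctrl.get_image(n);np.savez('%s.npz'%n,**d)
    cv2.imwrite('pics/%s0.png'%n,d['color'][:,:,::-1])
    print(n,d['K'].tolist(),(-d['R'].T@d['t']).tolist())
E
```

```text
0.0 [0.1787492  0.62434323 0.22145198] [-4.36456773e-01 -3.11094635e+00  3.02394666e-03] 0.9955681774289578 0.0187
top [[577.2834496112554, 0.0, 316.86969447595646], [0.0, 577.2834496112554, 243.94602794122127], [0.0, 0.0, 1.0]] [0.37994844689514856, -0.03910081582852254, 1.1141751062888523]
scene [[468.7487729109819, 0.0, 316.5867174492931], [0.0, 468.7487729109819, 232.92158406343196], [0.0, 0.0, 1.0]] [1.0050536473129312, -0.50395935291991, 0.47737129083943924]
```

View pics/top0.png

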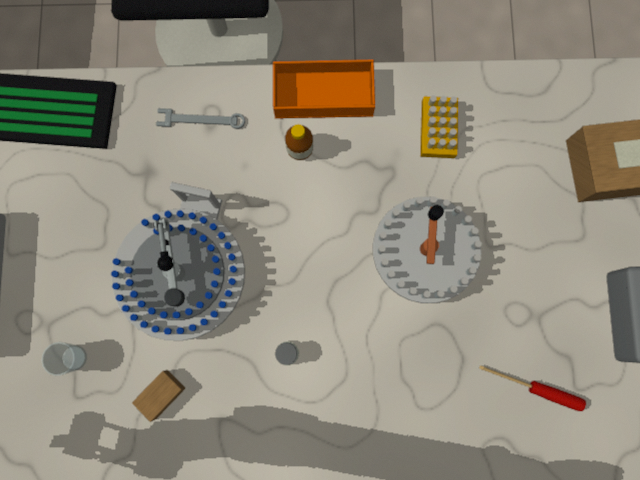

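View pics/scene0.png

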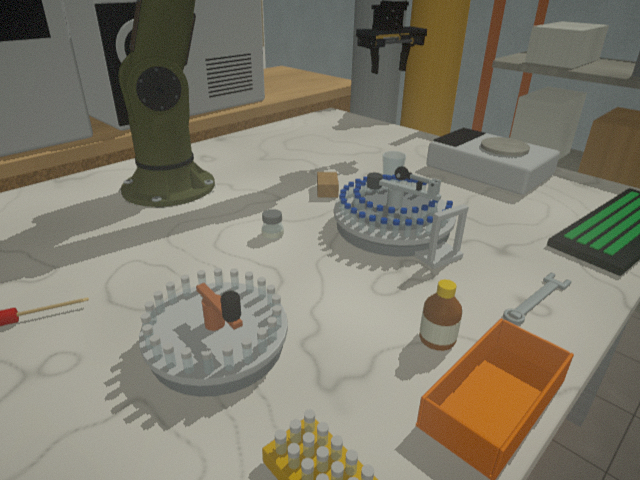

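Top view: the larger carousel is at about (178,275), its gate at about (195,195), the arm runs up to about (160,225), and the ball is at (165,262). Next I zoom in and measure.

```bash
cat > h.py <<'E'
import numpy as np,cv2
def ray(d,u,v,z):
    K,R,t=d['K'],d['R'],d['t'];c=-R.T@t
    r=R.T@np.linalg.inv(K)@np.array([u,v,1.]);return c+r*(z-c[2])/r[2]
def proj(d,X):
    p=d['K']@(d['R']@np.array(X)+d['t']);return p[:2]/p[2]
def pts(d):
    v,u=np.mgrid[0:480,0:640];z=d['range_z'].astype(float)
    P=np.stack([(u-d['K'][0,2])/d['K'][0,0]*z,(v-d['K'][1,2])/d['K'][1,1]*z,z],-1)
    W=(P-d['t'])@d['R'];W[z==0]=np.nan;return W
E
python3 - <<'E'
from h import *
d=dict(np.load('top.npz'));c=d['color'];W=pts(d)
hsv=cv2.cvtColor(c,cv2.COLOR_RGB2HSV)
m=cv2.inRange(hsv,(105,120,50),(130,255,255));m[:,300:]=0;m[:180]=0
n,l,st,ce=cv2.connectedComponentsWithStats(m)
P=np.array([ray(d,*ce[i],0.082)[:2] for i in range(1,n) if st[i,4]>8])
# robust: outer ring circle fit
C=P.mean(0)
for k in range(20):
    r=np.linalg.norm(P-C,axis=1);o=P[r>0.095]
    A=np.c_[2*o,np.ones(len(o))];s=np.linalg.lstsq(A,(o**2).sum(1),rcond=None)[0];C=s[:2]
r=np.linalg.norm(P-C,axis=1);a=np.degrees(np.arctan2(*(P-C).T[::-1]))
print('C',C,'R',np.sqrt(s[2]+C@C),len(P))
for lo,hi in((.095,.2),(.03,.095)):
    k=(r>lo)&(r<hi);i=np.argsort(a[k]);print(np.round(a[k][i]).astype(int),np.round(r[k][i]*1000).astype(int))
# gate by depth
g=np.linalg.norm(W[...,:2]-C,axis=2)
k=(W[...,2]>0.085)&(g>.135)&(g<.2)
Q=W[k];print('gate',len(Q),Q.mean(0),Q[:,2].max());q=np.median(Q[:,:2],0)
(x,y),wh,an=cv2.minAreaRect((Q[:,:2]*1000).astype(np.float32));print('rect',x,y,wh,an, cv2.boxPoints(((x,y),wh,an)).tolist())
v=np.array([x,y])/1000-C;print('gate ang',np.degrees(np.arctan2(v[1],v[0])),np.linalg.norm(v))
# ball: dark pixels near, with height
dk=(hsv[...,2]<45)&(g<.08)&(W[...,2]>.08)
n,l,st,ce=cv2.connectedComponentsWithStats(dk.astype(np.uint8))
for i in range(1,n):
    if st[i,4]>20: print('dark',ce[i],st[i,4],np.nanmedian(W[l==i],0),ray(d,*ce[i],.122))
k=(W[...,2]>0.09)&(g<.12);Q=W[k];print('high',len(Q),np.percentile(Q[:,2],[5,50,95]))
im=c[170:350,90:270,::-1];cv2.imwrite('pics/crop1.png',cv2.resize(im,None,fx=3.3,fy=3.3,interpolation=cv2.INTER_CUBIC))
E
```

```text
C [0.50902417 0.22587792] R 0.10665634243384903 46
[-173 -161 -149 -136 -125 -113 -101  -89  -77  -65  -53  -41  -28  -17
   -5    8   19   31   80   92  103  115  127  139  151  163  175] [107 107 107 107 107 106 107 107 107 107 107 107 107 106 106 106 107 107
 107 106 107 107 107 106 107 106 106]
[-176 -159 -142 -125 -108  -91  -74  -57  -41  -24   -8    6   26   87
  103  119  135  151  168] [78 78 77 76 77 77 77 78 79 80 81 81 81 82 82 81 81 80 79]
gate 371 [0.65385846 0.19381503 0.10347884] 0.10979843267130018
rect 655.0322875976562 195.44552612304688 (77.14744567871094, 14.817525863647461) 77.05657196044922 [[639.1716918945312, 159.51138305664062], [653.6127319335938, 156.19241333007812], [670.8928833007812, 231.37966918945312], [656.4518432617188, 234.69863891601562]]
gate ang -11.773568739890232 0.1491459009621232
dark [164.76076555 261.45454545] 209 [0.51820827 0.22873906 0.13324148] [0.52117328 0.23176784 0.122     ]
dark [180.52727273 298.58181818] 55 [0.45774789 0.20789069 0.09701336] [0.45627397 0.2027799  0.122     ]
high 1184 [0.09265423 0.10760365 0.13571135]
```

View pics/crop1.png

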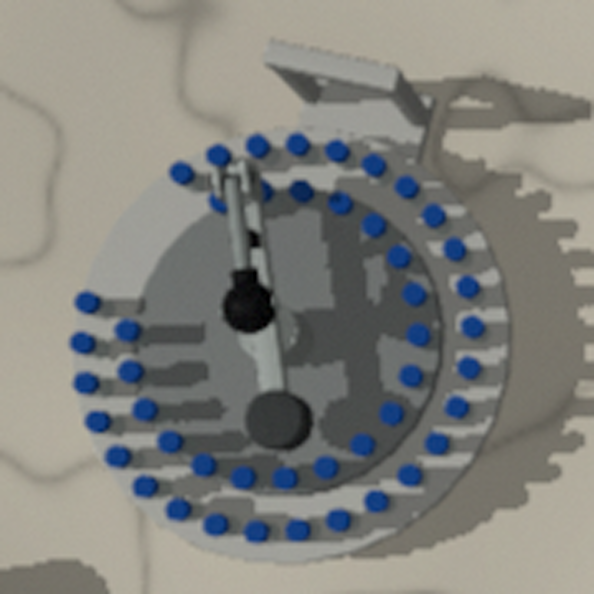

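The crop shows the gap in the ring at upper left and the arm pointing up, slightly left, with the ball at crop (247,308), close to the axis. Gap centre is at about 55.5° and the gate at about -12.3°, so carousel ≈ 1.18 rad and the arm points at about 9.7° world. I'll write a target helper.

```bash
cat > to.py <<'E'
import sys,numpy as np
from scipy.spatial.transform import Rotation as Ro
from bench import ctrl
def rel(x,y,z,yaw): # yaw = world angle (deg) of the arm; jaws across it
    s=ctrl.get_state();R=Ro.from_rotvec(s['tool_rot']).as_matrix()
    d=R.T@(np.array([x,y,z])-s['position'])*1000
    cur=np.degrees(np.arctan2(R[1,1],R[0,1]));dy=(yaw+90-cur+90)%180-90
    print('t',round(s['time'],2),'pos',s['position'].round(4),'yaw',round((cur-90+90)%180-90,1),'F',s['ft_force'].round(1),'w',round(s['grip_width'],3),'d_tool',d.round(1),'twist',round(-np.radians(dy),3),'toolz',R[:,2].round(3))
if __name__=='__main__': rel(*map(float,sys.argv[1:5]))
E
python3 to.py .518 .230 .20 9.7
python3 - <<'E'
from h import *
d=dict(np.load('top.npz'));W=pts(d);m=cv2.inRange(cv2.cvtColor(d['color'],cv2.COLOR_RGB2HSV),(105,120,50),(130,255,255))>0
g=np.linalg.norm(W[...,:2]-[.51,.227],axis=2)
for lo,hi in((.1,.115),(.07,.088)): k=m&(g>lo)&(g<hi);print(np.nanpercentile(W[k][:,2],[25,50,75,90]))
E
```

```text
t 0.1 pos [0.1788 0.6244 0.2216] yaw -16.0 F [-0.2 -0.3 -0.9] w 0.999 d_tool [-434.6 -285.8   22.1] twist -0.448 toolz [-0.    -0.002 -1.   ]
[0.07106009 0.07262184 0.07405012 0.07519104]
[0.08101373 0.08275912 0.08410729 0.08527807]
```

```bash
python3 -m inch '[[1,-50,-33,0,0],[1,-50,-33,0,0],[1,-50,-33,0,0],[1,-50,-33,0,0],[1,-50,-33,0,0]]' 20; python3 to.py .518 .2295 .20 9.7
```

```text
time: 0.72
position: [0.3738, 0.3945, 0.2179]
tool_rot: [-0.417, -3.11, 0.007]
ft_force: [1.0, 0.6, -0.7]
grip_width: 0.998
t 0.72 pos [0.3738 0.3945 0.2179] yaw -15.3 F [ 1.   0.6 -0.7] w 0.998 d_tool [-182.6 -121.1   17.9] twist -0.436 toolz [-0.005 -0.004 -1.   ]
```

```bash
python3 -m inch '[[1,-50,-33,5,0],[1,-50,-33,5,0],[1,-50,-33,0,0],[1,-20,-15,0,-0.15],[1,0,0,0,-0.15]]'; python3 to.py .518 .2295 .20 9.7
```

```text
time: 1.35
position: [0.514, 0.2267, 0.2061]
tool_rot: [0.049, -3.136, 0.01]
ft_force: [-0.3, -0.1, 0.1]
grip_width: 1.0
t 1.35 pos [0.514  0.2267 0.2061] yaw 1.8 F [-0.3 -0.1  0.1] w 1.0 d_tool [-4.1  2.8  6. ] twist -0.138 toolz [-0.005 -0.007 -1.   ]
```

```bash
python3 -m inch '[[1,-4,3,5,-0.14],[1,0,0,0,0]]'; python3 to.py .518 .2295 .20 9.7; python3 - <<'E'
from h import *;from bench import ctrl
d=ctrl.get_image('wrist');c=d['color'];print((-d['R'].T@d['t']).round(3),'ball proj',proj(d,[.518,.2295,.122]),'hinge',proj(d,[.587,.241,.122]))
im=c[:,:,::-1].copy();p=proj(d,[.518,.2295,.122]);cv2.drawMarker(im,tuple(p.astype(int)),(0,0,255));cv2.imwrite('pics/w1.png',im)
E
```

```text
time: 1.6
position: [0.5178, 0.2284, 0.2]
tool_rot: [0.27, -3.123, 0.011]
ft_force: [-0.2, -0.2, 0.6]
grip_width: 0.997
t 1.6 pos [0.5178 0.2284 0.2   ] yaw 9.9 F [-0.2 -0.2  0.6] w 0.997 d_tool [-0.3  1.   0. ] twist 0.004 toolz [-0.007 -0.008 -1.   ]
[0.441 0.216 0.364] ball proj [313.03889378 249.08368017] hinge [312.08904258 344.07872119]
```

View pics/w1.png

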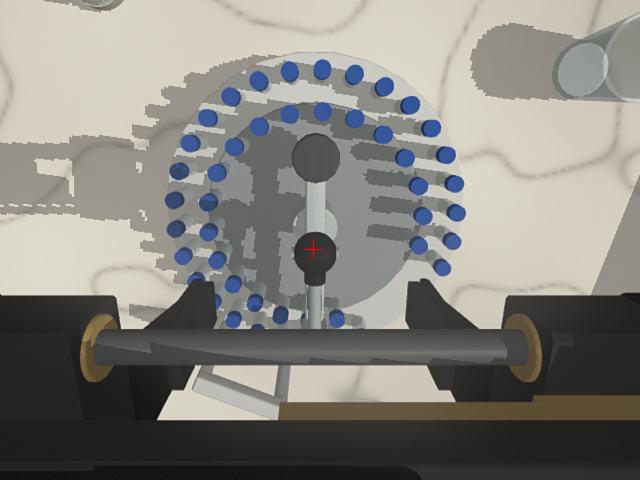

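The wrist view has the ball at (315,252), within about 2 px of the prediction, and the arm runs straight along the image column. Next: descend and pinch.

```bash
python3 -m inch '[[1,-1,0,35,0],[1,0,0,30,0],[1,0,0,20,0],[1,0,0,8,0],[1,0,0,0,0]]'; python3 to.py .519 .2293 .105 9.8
```

```text
time: 2.28
position: [0.518, 0.2295, 0.1065]
tool_rot: [0.256, -3.126, 0.009]
ft_force: [0.4, -0.7, 0.4]
grip_width: 0.999
t 2.27 pos [0.518  0.2295 0.1065] yaw 9.3 F [ 0.4 -0.7  0.4] w 0.999 d_tool [-1.  -0.4  1.5] twist -0.008 toolz [-0.004 -0.006 -1.   ]
```

```bash
python3 -m inch '[[-1,-1,0,2,0],[-1,0,0,0,0],[-1,0,0,0,0],[-1,0,0,0,0],[-1,0,0,0,0]]' 30; python3 to.py .519 .2293 .105 9.8
```

```text
time: 2.9
position: [0.5208, 0.2306, 0.1074]
tool_rot: [0.254, -3.131, 0.005]
ft_force: [-0.3, 0.1, -0.0]
grip_width: 0.515
t 2.9 pos [0.5208 0.2306 0.1074] yaw 9.3 F [-0.3  0.1 -0. ] w 0.515 d_tool [ 2.  -1.   2.4] twist -0.009 toolz [-0.    -0.003 -1.   ]
```

```bash
python3 -m inch '[[-1,2,0,1,0],[-1,0,0,0,0],[-1,0,0,0,0],[-1,0,0,0,0]]' 30; python3 to.py .519 .2293 .105 9.8
```

```text
time: 3.4
position: [0.5183, 0.2307, 0.1062]
tool_rot: [0.255, -3.13, 0.004]
ft_force: [-0.0, -0.5, -0.2]
grip_width: 0.297
t 3.4 pos [0.5183 0.2307 0.1062] yaw 9.3 F [-0.  -0.5 -0.2] w 0.297 d_tool [-0.4 -1.5  1.2] twist -0.009 toolz [-0.001 -0.003 -1.   ]
```

```bash
cat > arc.py <<'E'
import sys,numpy as np
from to import rel
# theta, carousel arm yaw(deg); hinge-arc target for TCP, axis C
def tgt(th,yaw,C=(.5104,.2292),z0=.1062):
    r=.078-.070*np.cos(th);a=np.radians(yaw);return C[0]+r*np.cos(a),C[1]+r*np.sin(a),z0+.070*np.sin(th),yaw
if __name__=='__main__': rel(*tgt(float(sys.argv[1]),float(sys.argv[2])))
E
python3 -m inch '[[-1,-1,0,-14,0],[-1,-4,0,-13,0],[-1,-7,0,-12,0]]' 40; python3 arc.py .6 9.6
```

```text
time: 3.78
position: [0.5337, 0.2332, 0.1477]
tool_rot: [-0.254, 3.125, -0.003]
ft_force: [8.7, 1.8, -8.2]
grip_width: 0.301
t 3.77 pos [0.5337 0.2332 0.1477] yaw 9.3 F [ 8.7  1.8 -8.2] w 0.301 d_tool [ 3.5 -0.1  2. ] twist -0.006 toolz [ 0.006 -0.001 -1.   ]
```

```bash
python3 -m inch '[[-1,-8,0,-9,0],[-1,-11,0,-8,0],[-1,-12,0,-6,0]]'; python3 arc.py 1.2 9.6
```

```text
time: 4.15
position: [0.566, 0.2386, 0.1702]
tool_rot: [-0.254, 3.125, -0.003]
ft_force: [3.1, 2.4, -13.7]
grip_width: 0.297
t 4.15 pos [0.566  0.2386 0.1702] yaw 9.3 F [  3.1   2.4 -13.7] w 0.297 d_tool [ 3.7 -0.  -1.3] twist -0.006 toolz [ 0.006 -0.002 -1.   ]
```

```bash
python3 -m inch '[[-1,-11,0,-2,0],[-1,-10,0,0,0],[-1,0,0,0,0]]'; python3 arc.py 1.5 9.6
```

```text
time: 4.53
position: [0.587, 0.2422, 0.1734]
tool_rot: [-0.254, 3.128, -0.004]
ft_force: [0.5, 0.3, -2.9]
grip_width: 0.299
t 4.53 pos [0.587  0.2422 0.1734] yaw 9.3 F [ 0.5  0.3 -2.9] w 0.299 d_tool [ 4.7 -0.1 -2.6] twist -0.005 toolz [ 0.003 -0.002 -1.   ]
```

```bash
python3 -m inch '[[-1,0,0,0,0],[-1,0,0,0,0]]'|tail -2; python3 arc.py 1.57 9.6; python3 - <<'E'
from h import *;from bench import ctrl
d=ctrl.get_image('scene');cv2.imwrite('pics/s1.png',cv2.resize(d['color'][100:290,300:500,::-1],None,fx=3,fy=3,interpolation=cv2.INTER_CUBIC))
E
```

```text
ft_force: [0.1, 0.5, -2.2]
grip_width: 0.298
t 4.78 pos [0.5868 0.2422 0.1734] yaw 9.3 F [ 0.1  0.5 -2.2] w 0.298 d_tool [-0.5 -0.1 -2.8] twist -0.005 toolz [ 0.003 -0.002 -1.   ]
```

View pics/s1.png

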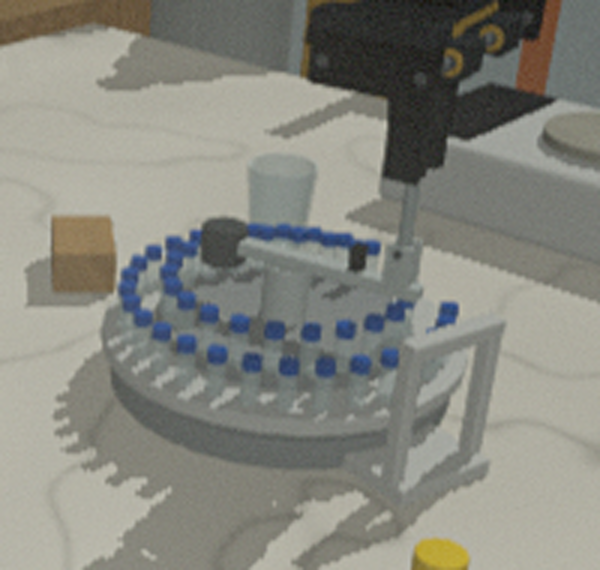

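The handle stem is vertical at crop (410,215), so it is upright. Next I crank clockwise.

```bash
python3 -m inch '[[-1,0.5,-9.5,0,0.12],[-1,0.5,-9.5,0,0.12],[-1,0.5,-9.5,0,0.12]]'; python3 arc.py 1.57 -10
```

```text
time: 5.2
position: [0.5854, 0.2149, 0.1734]
tool_rot: [0.321, 3.122, -0.001]
ft_force: [0.1, 1.7, -2.7]
grip_width: 0.297
t 5.2 pos [0.5854 0.2149 0.1734] yaw -11.8 F [ 0.1  1.7 -2.7] w 0.297 d_tool [-1.6  1.1 -2.8] twist -0.031 toolz [ 0.003 -0.001 -1.   ]
```

```bash
python3 -m inch '[[-1,0,-10,0,0.12],[-1,0.3,-10,0,0.12],[-1,0.3,-10,0,0.12],[-1,0.3,-10,0,0.12]]'; python3 arc.py 1.57 -40
```

```text
time: 5.7
position: [0.5689, 0.1807, 0.1733]
tool_rot: [1.075, 2.948, 0.009]
ft_force: [2.7, 2.7, -3.3]
grip_width: 0.297
t 5.7 pos [0.5689 0.1807 0.1733] yaw -40.1 F [ 2.7  2.7 -3.3] w 0.297 d_tool [-2.  -0.5 -2.9] twist -0.001 toolz [ 0.005  0.004 -1.   ]
```

```bash
python3 -m inch '[[-1,-0.3,-9,0,0.11],[-1,0,-9,0,0.11],[-1,0.2,-8,0,0.11],[-1,0,0,0,0]]'; python3 arc.py 1.57 -58.5
```

```text
time: 6.2
position: [0.5494, 0.1638, 0.1733]
tool_rot: [1.559, 2.724, 0.016]
ft_force: [0.6, 0.4, -2.6]
grip_width: 0.296
t 6.2 pos [0.5494 0.1638 0.1733] yaw -59.6 F [ 0.6  0.4 -2.6] w 0.296 d_tool [-1.8  0.9 -2.9] twist -0.018 toolz [ 0.007  0.007 -1.   ]
```

```bash
python3 -m inch '[[-1,0,0,0,0],[-1,0,0,0,0]]'|tail -2; cat > gap.py <<'E'
from h import *;from bench import ctrl
d=ctrl.get_image('top');m=cv2.inRange(cv2.cvtColor(d['color'],cv2.COLOR_RGB2HSV),(105,120,50),(130,255,255));m[:,300:]=0;m[:180]=0
n,l,st,ce=cv2.connectedComponentsWithStats(m);C=np.array([.510,.228])
for h,lo,hi in((.074,.1,.115),(.084,.07,.09)):
    P=np.array([ray(d,*ce[i],h)[:2] for i in range(1,n) if st[i,4]>5])-C;r=np.linalg.norm(P,axis=1);k=(r>lo)&(r<hi)
    print(np.sort(np.degrees(np.arctan2(P[k,1],P[k,0]))+12.7).round(1))
cv2.imwrite('pics/gap.png',cv2.resize(d['color'][170:350,90:270,::-1],None,fx=3,fy=3))
E
python3 gap.py
```

```text
ft_force: [0.4, 0.6, -2.2]
grip_width: 0.297
[-145.5 -133.4 -121.1 -109.2  -97.3  -85.2  -61.5  -49.2  -37.3  -25.3]
[-132.3 -115.8  -99.7]
```

```bash
sed -i 's/z0=.1062/z0=.1034/' arc.py; python3 -m inch '[[-1,12,0,1,0],[-1,13,0,4,0],[-1,12,0,6,0]]'; python3 arc.py 1.0 -59.3
```

```text
time: 6.88
position: [0.5309, 0.1961, 0.1622]
tool_rot: [1.555, 2.724, 0.015]
ft_force: [2.9, -3.1, -5.6]
grip_width: 0.297
t 6.88 pos [0.5309 0.1961 0.1622] yaw -59.5 F [ 2.9 -3.1 -5.6] w 0.297 d_tool [-1.3 -0.7 -0.1] twist -0.003 toolz [ 0.009  0.006 -1.   ]
```

```bash
python3 -m inch '[[-1,10,0,9,0],[-1,8,0,11,0],[-1,6,0,12,0]]'; python3 arc.py 0.4 -59.3
```

```text
time: 7.25
position: [0.5173, 0.2198, 0.1285]
tool_rot: [1.552, 2.726, 0.015]
ft_force: [2.1, -2.7, -1.2]
grip_width: 0.301
t 7.25 pos [0.5173 0.2198 0.1285] yaw -59.3 F [ 2.1 -2.7 -1.2] w 0.301 d_tool [-1.9 -1.1 -2.2] twist -0.0 toolz [ 0.009  0.006 -1.   ]
```

```bash
python3 -m inch '[[-1,3,0,11,0],[-1,1,0,11,0],[-1,0,0,3,0],[-1,0,0,0,0]]'; python3 arc.py 0.0 -59.3
```

```text
time: 7.75
position: [0.5155, 0.2241, 0.1026]
tool_rot: [1.553, 2.727, 0.016]
ft_force: [-2.6, -1.6, 5.1]
grip_width: 0.293
t 7.75 pos [0.5155 0.2241 0.1026] yaw -59.3 F [-2.6 -1.6  5.1] w 0.293 d_tool [-1.  -1.7 -0.8] twist -0.0 toolz [ 0.008  0.007 -1.   ]
```

The handle is flat on its stop. Release and back off.

```bash
python3 -m inch '[[1,0,0,0,0],[1,0,0,0,0],[1,0,0,0,0],[1,0,0,0,0],[1,0,0,0,0]]'; python3 -m inch '[[1,0,0,0,0],[1,0,0,-10,0],[1,0,0,-25,0],[1,0,0,-40,0],[1,0,0,-40,0]]'; python3 to.py .3 .45 .22 -59
```

```text
time: 8.38
position: [0.5158, 0.2248, 0.1025]
tool_rot: [1.553, 2.727, 0.018]
ft_force: [0.3, 0.6, 0.0]
grip_width: 0.782
time: 9.0
position: [0.5129, 0.2228, 0.219]
tool_rot: [1.555, 2.729, 0.01]
ft_force: [-0.3, -0.2, -0.4]
grip_width: 1.0
t 9.0 pos [0.5129 0.2228 0.219 ] yaw -59.3 F [-0.3 -0.2 -0.4] w 1.0 d_tool [304.  -67.2  -0.6] twist -0.006 toolz [ 0.004  0.005 -1.   ]
```

```bash
python3 -m inch '[[1,50,-10,0,0],[1,50,-10,0,0],[1,50,-10,0,0],[1,50,-10,0,0],[1,20,0,0,0]]';python3 -m inch '[[1,0,0,0,0]]'|head -2; python3 gap.py; python3 - <<'E'
from h import *;from bench import ctrl
d=ctrl.get_image('top');W=pts(d);g=np.linalg.norm(W[...,:2]-[.51,.228],axis=2)
dk=(d['color'].max(2)<45)&(g<.04)&(W[...,2]>.1);print('ball top z',np.nanpercentile(W[dk][:,2],[50,90]),np.nanmedian(W[dk],0))
E
```

```text
time: 9.62
position: [0.3675, 0.3962, 0.2288]
tool_rot: [1.562, 2.718, 0.032]
ft_force: [0.3, -1.3, -0.9]
grip_width: 1.0
time: 9.75
position: [0.3664, 0.3976, 0.2295]
[-156.7 -144.4 -132.7 -120.7 -108.5  -96.6  -84.4  -72.6  -60.7  -48.7
  -36.5  -24.6   23.5   35.3   47.5   59.5   71.4   83.4   95.4  107.3
  119.5  131.6  143.4  155.4  167.5  179.3  191.5]
[-164.3 -148.  -131.6 -114.9  -98.9  -82.   -65.8  -52.    32.2   48.6
   65.2   81.2   97.5  113.7  130.2  146.5  162.8  179.4]
ball top z [0.1305969  0.13489899] [0.51458912 0.21905767 0.1305969 ]
```

View pics/gap.png

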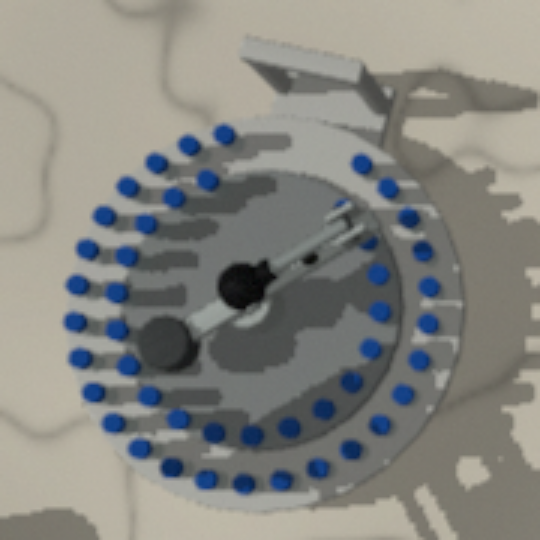

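The gap (caps at -24.6° and +23.5°) is centred about 0.5° from the gate. The ball lies over the axis at crop (243,285) and its top is at about 0.135 m, so the handle is flat.

```bash
python3 -c "
from bench import ctrl
s=ctrl.get_state();print(s['time'],s['ft_force']);print(ctrl.close_job())"
```

```text
9.85 [-0.16830411  0.2058447   0.30451207]
the job is handed in; nothing more can be done
None
```

I handed the job in at 9.85 s of robot time, with the gap centred in the gate and the handle folded flat. With one grip on the ball I swung the handle up, cranked the carousel clockwise by about 1.2 rad, folded the handle down, then let go and backed off.

**Last checks:**
- **Carousel:** the middle of the gap is about 0.5° off the gate centre (limit 12.6°).
- **Handle:** the ball top is about 135 mm above the table, where 136 mm is expected when flat, and the ball lies over the axis.
- **Upright:** a camera view showed the stem vertical before cranking. I did not view it again at the gate, but the height of the gripped ball was unchanged.
- **Robot:** clear of the carousel, with the force reading near zero. The forces I read while gripping stayed under about 15 N.

No check failed. One small disagreement: the fitted tray axis differed by about 2 mm between measurements, which is within the camera calibration error.

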